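# Shim the model jet in its jig by feel

## Task

Take the yellow-handled taper shim out of its wooden rack and slide it, tip down and flat face along the blue fence, into the gap between the fence and the brass rub bar on the model jet until it drags lightly and stands there by itself; feel for the fit, do not force it, and let go of it. Then throw the jig's red lock lever fully over to the jet's side, leaving the shim standing snug, and without pressing the hand on the model or disturbing the other things on the bench.

Things in the scene. Friction and masses are not known exactly. Their poses are not given: they have to be found in the camera images.
- shim: Loose taper shim, 55 to 90 g, tip down: yellow plastic handle with black band, 22 (x) x 24 (y) x 45 mm, above a steel blade. Origin: on the blade's flat face (plane x = 0), mid-width, at the shoulder where handle meets blade; z up, x from the flat face to the tapered face. Handle spans x -5 to 17, y -12 to 12, z 0 to 45. Grip across its 24 mm width (along y).
- rack: Fixed wooden block 70 (x) x 60 (y) x 80 mm high, with a 16 x 24 mm pocket in its top in which the shim hangs upright by its shoulder, same axes. Origin: centre of the underside, z up.
- jig: Fixed aluminium assembly jig, base plate 12 mm thick, x -65 to 105, y -220 to 160. Origin: at bench level, straight below point gap; z up, y along the gap towards the jet's nose and the lever, x from the fence across the gap to the jet. The shim goes in with its x along the jig's x, its blade straight down; the gap is open at the top and clear down to z = 12.
- jet: Dark model jet, 265 mm long, on a sprung cradle in the jig, nose to +y; origin and axes as the jig. Fuselage top z = 96, tail fins at y -150 to -200 up to z = 130. It carries the bar and gives way along +x at 6 N per mm, no preload. A good light fit presses it with 5 to 6 N (2.5 to 9 passes): pushing the shim down then takes 5 to 7 N. Above 14 N it is damaged.
- lock_tip (a point): Centre of the red ball (26 mm across) on the jig's lock lever, 70 mm from the lever's pivot, which lies at jig x = -20, y = 135, z = 34, axis along jig y. At lever angle 0 the ball is at jig x = -54, z = 95.
- lock (a joint): Lever angle, rad: 0 leaning 0.5 rad to jig -x, 1.0 fully over, leaning 0.5 rad to jig +x (the jet's side). It stays where it is left; about 1 N moves it.
- jar_red: Small paint jar with red label, 34 mm across, 45 mm high, loose bystander; origin under its centre.
- jar_blue: Small paint jar with blue label, 34 mm across, 45 mm high, loose bystander; origin under its centre.
- jar_olive: Small paint jar with green label, 34 mm across, 45 mm high, loose bystander; origin under its centre.
- thinner: Thinner bottle, 56 mm across, 120 mm high, loose bystander; origin under its centre.
- sander: Grey sanding block 70 x 30 x 16 mm, loose bystander; origin under its centre.
- brush_cup: Dark cup of brushes, 66 mm across, about 200 mm high with the brushes, loose bystander; origin under its centre.
- driver: Screwdriver 150 mm long lying flat along its x, loose bystander; origin under its middle.
- shim_tip (a point): Foot of the shim's blade on the flat face, mid-width, 70 mm below the shim's origin. The blade is 16 mm wide (y); its thickness along the shim's x grows evenly from 2.5 mm here to 11.6 mm at the shoulder, 1 mm per 7.7 mm of length.
- gap (a point): Front line of the brass rub bar, mid-length, at jig x 0, y 0, z 85. The bar is round, 12 mm thick, 44 mm long (y). Facing it on the -x side is a blue fixed fence, 44 mm long, upright, parallel to y, its face at an unknown jig x from -7.3 to -3.8 mm (feel for it), up to z = 88, then a lead-in leaning back 6 mm up to z = 97. Friction 0.45 to 0.75.
Mind the look-alikes: they are no part of the job. Leave any pink or purple look-alike of the shim alone.

How it is judged:
By the outcome, as a careful person would: the job done as asked, in the order asked, and still so for the second after the job is handed in, with the robot touching nothing.
It also fails if it takes over 64 s, if anything falls off the work surface, if the arm or the gripper's body presses on something with over 40 N, if the wrist force passes 120 N, or if a joint passes its speed limit or range.

## Robot

A 6-joint arm with a two-finger parallel gripper is mounted at the origin on the work surface. World frame = base frame: x ahead of the robot, y to its left, z up, the work surface at z = 0. Lengths are in mm, angles in rad, forces in N, time in s.
With the tool pointing down it reaches from about 350 to 725 mm from the base axis. Payload 4.3 kg.
Tool frame: the origin (TCP) lies between the finger pads; the fingertips stand 25 mm ahead of it and the grasp point (between the pads) lies 6 mm ahead of it; z points along the fingers, y is the line along which they close (so a half turn about z gives the same grasp; the last joint's range is limited). The gripper opens to 85 mm and grips with 20 to 120 N. Pads are 22 mm wide; open, the fingers measure 114 mm over their backs; the gripper's body (76 mm by 85 mm) begins 54 mm behind the grasp point. The pads swing forward as they close: fully open they stand 13 mm farther back than shut.
Start: joints at [-1.377, 0.377, 0.081, 1.274, 0, 1.46], TCP at [172.021, -548.701, 256.329] pointing down, gripper open.
Joint ranges: [-2.72, 2.72], [-0.84, 1.66], [-1.02, 1.22], [-1.77, 2.12], [-1.37, 1.28], [-3.14, 3.14]. Speed limits (rad/s): [2.57, 2.57, 3.14, 3.14, 3.14, 3.14].

## Interface

Orientations are given as a unit quaternion [x, y, z, w].
In Python, from bench import bot gives the robot as it stands.
- The arm moves only by the shell command python3 -m creep 'ROWS' [FORCE]. ROWS is JSON, a list of rows, each a list of 5 numbers: the shift along the tool's x, y, z in cm, then the turn about the tool's z in degrees, then the closure, from 0 (fully open) to 1 (shut). A call has 1 to 12 rows; each row is the pose to reach, as a shift and turn from the pose commanded when the call began, along the tool's axes at that moment; what a row does not reach only later rows make up. A row lasts 1/12 s, in which the tool goes at most 41.7 mm and 7.16 degrees, less where a joint would pass 70% of its speed; a pose out of reach is approached as far as the arm can. A call with a gripper value outside its range is refused whole. The fingers move at their own pace and stop on an object; FORCE is the grip in N (left out, the last holds). Time passes only in rows, so rows that repeat a pose let the fingers close. It gives the time, the measured TCP pose, the force, the opening and the grip force at its end, in the units of the state.
- bot.observe(): the state, without advancing time (a new reading comes with each control period).
- bot.get_image(name): name is "side" or "top" or "wrist"; returns a dict with "frame" (384x512x3 uint8, red, green, blue), "fx", "fy", "cx", "cy" (pixels), "k1" (the pictures are not rectified: a ray, as slopes to the right and down, at radius r is drawn at 1 + k1 r^2 times it, then the intrinsics apply), "R" (3x3) and "t" (3): a world point X has camera coordinates R X + t; the wrist camera has in their place "tool_from_camera" (4x4, takes a point from camera to tool coordinates, whose origin is the TCP and whose axes are the flange's). Camera axes: x right, y down, z forward; pixel columns grow to the right and rows downward; lengths in mm; the calibration is good to about 2 mm. A picture is of the moment at which its call begins: read the wrist's pose just before it. There is no depth.
- bot.finish_job(): hands the job in; it is judged then, once.
The state is a dict: "clock": time; "joints": joint angles; "joint_velocities": joint speeds; "joint_torque": joint torques, N m; "ee_pos": TCP position; "eef_rot": TCP orientation; "contact_force": force on the tool from outside, world axes, zero at the start; "torque": the same for the moment, N m; "opening": finger opening in mm; "grasp_force": force on a finger pad.
Only numpy, scipy, OpenCV 4.12 (cv2) and the standard library are available. Lean on these libraries where they do the work, as an engineer would, in place of code of your own. Each camera call takes 0.05 s, during which the arm holds its last target. There are 200 camera calls.

## Working session

There is one attempt and no reset: what is moved stays moved. The work goes in short steps, Python scripts to look and compute and a shell command to move; the robot and the scene stay as the last step left them, time stands still between calls to the robot, and variables do not carry over. Pictures are saved under pics/ and viewed, at most 10 in all, crops included, and the job is handed in when it is done.

```bash
ls; mkdir -p pics
cat > h.py <<'E'
from bench import bot
import numpy as np, cv2, json
def snap(n,fn):
    s=bot.observe(); d=bot.get_image(n); cv2.imwrite(f'pics/{fn}.png',d['frame'][:,:,::-1])
    m={k:np.asarray(d[k]).tolist() for k in d if k!='frame'}; m['ee']=list(s['ee_pos']); m['q']=list(s['eef_rot']); json.dump(m,open(f'pics/{fn}.json','w')); return d
E
python3 - <<'E'
from h import *
a=snap('top','top0');b=snap('side','side0')
print(bot.observe())
for d in(a,b): print({k:d[k] for k in d if k!='frame'})
E
```

```text
pics
{'clock': 0.1, 'joints': array([-1.37731304e+00,  3.78000210e-01,  7.97870862e-02,  1.27440754e+00,
       -1.29907006e-05,  1.46048062e+00]), 'joint_velocities': array([-0.00017428, -0.00281286,  0.00358666,  0.00066196,  0.00093992,
        0.00063555]), 'joint_torque': array([ 8.64707145e-04, -4.64693499e+01,  2.70582372e+01,  1.20930781e-02,
       -1.15849716e-04, -1.46571608e-05]), 'ee_pos': array([ 171.89995125, -548.14329774,  255.4591288 ]), 'eef_rot': array([ 9.88485025e-01,  1.51315970e-01, -4.44102214e-05, -9.11109896e-04]), 'contact_force': array([-0.09885533, -0.25057111, -0.59620114]), 'torque': array([0.04257234, 0.06244074, 0.02694677]), 'grasp_force': 0.0, 'opening': 85.22085534216949}
{'fx': 356.530723078023, 'fy': 356.530723078023, 'cx': 254.04778232950449, 'cy': 185.58615755543508, 'k1': 0.007464858052902083, 'R': array([[-0.02028892, -0.999087  , -0.037597  ],
       [-0.99740123,  0.02282625, -0.06833551],
       [ 0.06913132,  0.03611284, -0.99695372]]), 't': array([   6.09991939,  551.76530478, 1040.33220467])}
{'fx': 371.2342859008904, 'fy': 371.2342859008904, 'cx': 256.62215601694345, 'cy': 192.6013351611532, 'k1': 0.017379427825486578, 'R': array([[ 0.99223506, -0.12316556, -0.01731535],
       [-0.09845937, -0.692763  , -0.71441247],
       [ 0.07599558,  0.71056996, -0.69951054]]), 't': array([-549.3064089 ,   92.97916332,  997.59025293])}
```

```bash
python3 -c "
import cv2
for n in('top0','side0'):
    i=cv2.imread(f'pics/{n}.png'); cv2.imwrite(f'pics/{n}b.png',cv2.resize(i,(800,600),interpolation=cv2.INTER_CUBIC))"
```

```text
(no output)
```

View pics/top0b.png

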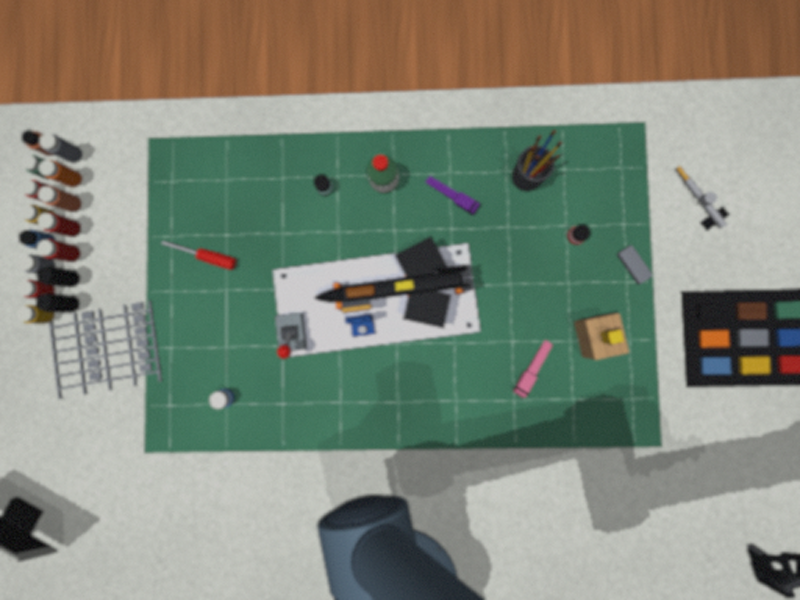

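View pics/side0b.png

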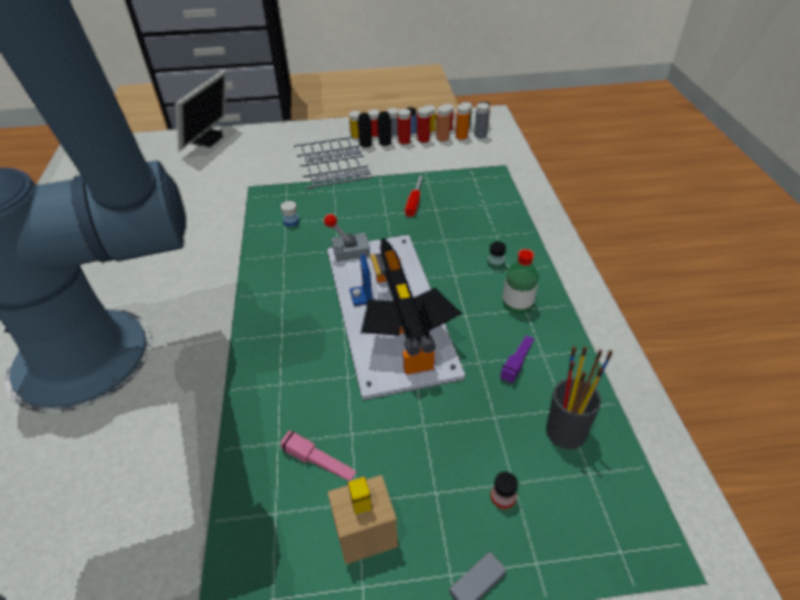

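The top view shows the yellow-handled shim in the wooden rack at (615,337), with the jig at (375,300): brass bar at (355,308), blue fence at (360,325) and red ball at (284,351). There are three shim-like objects. The yellow one standing in the rack (top 615,337; side 360,490) fits the description. The pink one lying at (533,370) and the purple one at (453,195) are the look-alikes. I'll confirm with an enlarged crop.

```bash
python3 -c "
import cv2,numpy as np
def c(n,x,y,w,h,s): return cv2.resize(cv2.imread(f'pics/{n}.png')[y:y+h,x:x+w],None,fx=s,fy=s,interpolation=cv2.INTER_CUBIC)
a=c('top0',170,150,140,84,3.5); b=c('top0',360,190,50,50,6)   # 490x294, 300x300
e=c('side0',190,130,115,125,2.4); f=c('side0',200,295,64,70,4.2)
o=np.zeros((600,800,3),np.uint8)
for im,x,y in((a,0,0),(b,500,0),(e,0,300),(f,500,302)): o[y:y+im.shape[0],x:x+im.shape[1]]=im[:600-y,:800-x]
cv2.imwrite('pics/m1.png',o)"
```

```text
(no output)
```

View pics/m1.png

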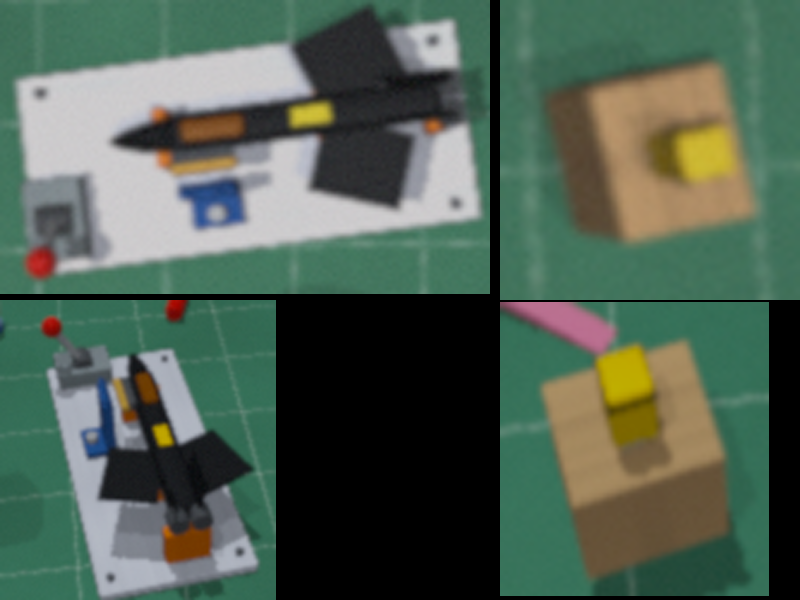

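The crops confirm it: the yellow shim stands upright in the rack, with its handle top at panel (707,152) in the top view and (625,372) in the side view. The jig corners and red ball are clear too. Next I'll fit the poses.

```bash
cat >> h.py <<'E'
from scipy.optimize import least_squares
from scipy.spatial.transform import Rotation as Ro
def M(n): return json.load(open(f'pics/{n}.json'))
def proj(m,X):
    X=np.atleast_2d(X); c=X@np.array(m['R']).T+np.array(m['t']); p=c[:,:2]/c[:,2:]
    p=p*(1+m['k1']*(p**2).sum(1,keepdims=True)); return p*[m['fx'],m['fy']]+[m['cx'],m['cy']]
def un(u,off,org,s): return np.array(off)+(np.array(u,float)-org+.5)/s-.5
def yaw(p,L):
    L=np.array(L,float);c,s=np.cos(p[2]),np.sin(p[2]); return np.c_[p[0]+c*L[:,0]-s*L[:,1],p[1]+s*L[:,0]+c*L[:,1],L[:,2]]
E
python3 - <<'E'
from h import *
T,S=M('top0'),M('side0')
A=lambda u:un(u,(170,150),(0,0),3.5)
E=lambda u:un(u,(190,130),(0,300),2.4)
B=lambda u:un(u,(360,190),(500,0),6)
F=lambda u:un(u,(200,295),(500,302),4.2)
jl=[(105,160,12),(105,-220,12),(-65,-220,12),(-54,135,95)]
jt=A([(18,78),(452,20),(481,216),(41,263)])
sl=[(-65,-220,12),(105,-220,12),(105,160,12),(-65,160,12),(-54,135,95)]
js=E([(102,594),(256,566),(173,349),(49,368),(52,327)])
for use in('both','top','side'):
  f=lambda p:np.r_[(proj(T,yaw(p,jl))-jt).ravel()*(use!='side'),(proj(S,yaw(p,sl))-js).ravel()*(use!='top')]
  r=least_squares(f,[500,50,.1],x_scale=[1,1,.01]);print(use,r.x,np.round(r.fun,1))
rl=[(35,30,80),(35,-30,80),(-35,-30,80),(-35,30,80),(0,0,125)]
rt=B([(588,92),(720,63),(756,215),(627,242),(707,152)])
rs=F([(543,384),(688,342),(724,458),(576,506),(625,372)])
# side: far-left,far-right,near-right,near-left
sl=[(-35,30,80),(35,30,80),(35,-30,80),(-35,-30,80),(0,0,125)]
for use in('both','top','side'):
  f=lambda p:np.r_[(proj(T,np.r_[yaw(p,rl[:4]),[[p[3],p[4],125]]])-rt).ravel()*(use!='side'),(proj(S,np.r_[yaw(p,sl[:4]),[[p[3],p[4],125]]])-rs).ravel()*(use!='top')]
  r=least_squares(f,[450,-400,.2,450,-400],x_scale=[1,1,.01,1,1]);print(use,r.x,np.round(r.fun,1))
E
```

```text
both [5.12329035e+02 6.55814881e+01 1.06620199e-01] [-0.8 -0.2  0.2 -0.1 -0.3  0.4  0.  -0.5 -1.   1.1  1.1 -0.5 -0.1 -0.1
 -0.5  0.2  0.1  0.1]
top [5.11903809e+02 6.48663688e+01 1.09739031e-01] [-0.7  0.1  0.3 -0.2 -0.   0.3  0.3 -0.2 -0.   0.   0.  -0.  -0.  -0.
 -0.   0.  -0.   0. ]
side [5.12679641e+02 6.65269518e+01 1.04226291e-01] [-0.  -0.  -0.  -0.  -0.   0.  -0.  -0.  -1.1  0.8  1.  -0.7  0.1 -0.3
 -0.3 -0.   0.3 -0.2]
both [ 4.59326404e+02 -3.73688544e+02  1.90044132e-01  4.59236371e+02
 -3.73700783e+02] [-0.1 -0.5 -0.6 -0.2 -0.4 -0.5 -0.6 -0.5 -0.4 -0.  -0.2  0.5 -0.3  0.
  0.3  0.2 -0.8  0.5 -0.   0.3]
top [ 4.58139679e+02 -3.74825125e+02  1.94756728e-01  4.59126418e+02
 -3.74637360e+02] [ 0.3 -0.  -0.2  0.1  0.  -0.1 -0.1  0.  -0.   0.  -0.   0.  -0.   0.
 -0.   0.  -0.   0.  -0.   0. ]
side [ 4.59887370e+02 -3.73076078e+02  1.87441375e-01  4.59279033e+02
 -3.73151308e+02] [-0.  -0.  -0.  -0.  -0.  -0.  -0.  -0.  -0.  -0.   0.1  0.1  0.  -0.3
  0.5 -0.1 -0.6  0.1  0.   0. ]
```

```bash
python3 -m creep '[[8,-2,1,2,0],[16,-4,2,4,0],[24,-6,3,6.5,0],[32.6,-8.1,3,6.5,0],[32.6,-8.1,3,6.5,0],[32.6,-8.1,3,6.5,0],[32.6,-8.1,3,6.5,0],[32.6,-8.1,3,6.5,0],[32.6,-8.1,3,6.5,0],[32.6,-8.1,3,6.5,0],[32.6,-8.1,3,6.5,0],[32.6,-8.1,3,6.5,0]]'
cat >> h.py <<'E'
def wcam(m):
    # world->camera for wrist
    W=np.eye(4);W[:3,:3]=Ro.from_quat(m['q']).as_matrix();W[:3,3]=m['ee'];G=np.linalg.inv(W@np.array(m['tool_from_camera']))
    m['R']=G[:3,:3];m['t']=G[:3,3];return m
E
python3 - <<'E'
from h import *
snap('wrist','w1'); m=wcam(M('w1')); print(m['ee'],Ro.from_quat(m['q']).as_matrix().round(4)[0],bot.observe()['contact_force'])
hd=[(459.2,-373.7,.19)]
L=[(11,12,125),(11,-12,125),(-11,-12,125),(-11,12,125)]
p=proj(m,yaw(hd[0],L));q=proj(m,yaw((459.3,-373.7,.19),[(35,30,80),(35,-30,80),(-35,-30,80),(-35,30,80)]));print(p.round(1))
i=cv2.imread('pics/w1.png')
for a in(p,q): cv2.polylines(i,[a.round().astype(int)],True,(255,0,255),1)
cv2.imwrite('pics/w1b.png',i)
E
```

```text
clock: 1.1
ee_pos: [457.7, -374.6, 226.1]
eef_rot: [0.996, 0.094, -0.0, -0.0]
contact_force: [-0.0, -0.6, -1.2]
opening: 85.2
grasp_force: 0.0
[457.7400926403497, -374.586086085348, 226.14934202555577] [ 9.822e-01  1.878e-01 -9.000e-04] [ 0.06444994 -0.60594203  0.04973682]
[[240.2 182.5]
 [268.9 182.5]
 [268.5 207.3]
 [240.6 207.3]]
```

View pics/w1b.png

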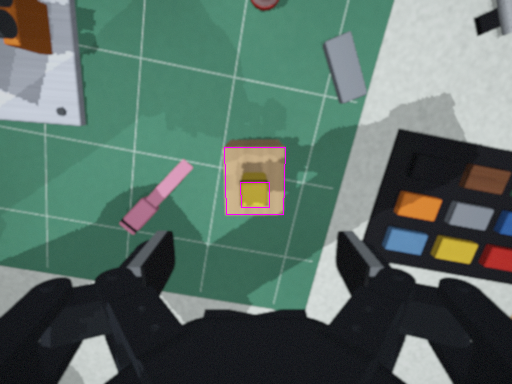

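The wrist view shows the overlay matching the rack and the yellow handle at (254,193), so the pose estimate holds. I'll descend and grip.

```bash
python3 -m creep '[[0.15,-0.06,3.5,0,0],[0.15,-0.06,7,0,0],[0.15,-0.06,9.5,0,0],[0.15,-0.06,11.2,0,0],[0.15,-0.06,11.4,0,0],[0.15,-0.06,11.4,0,0.3],[0.15,-0.06,11.4,0,0.6],[0.15,-0.06,11.4,0,0.8],[0.15,-0.06,11.4,0,1],[0.15,-0.06,11.4,0,1],[0.15,-0.06,11.4,0,1],[0.15,-0.06,11.4,0,1]]' 50
```

```text
clock: 2.15
ee_pos: [460.9, -373.8, 113.7]
eef_rot: [0.995, 0.095, 0.001, 0.001]
contact_force: [-0.9, 0.1, 6.6]
opening: 23.5
grasp_force: 49.2
```

```bash
python3 -m creep '[[0,0,-0.5,0,1],[0,0,-2,0,1],[0,0,-5,0,1],[0,0,-8,0,1],[0,0,-11,0,1],[0,0,-14,0,1],[0,0,-15,0,1],[0,0,-15,0,1],[0,0,-15,0,1]]'
python3 - <<'E'
from h import *
snap('side','s2'); s=bot.observe(); print(s['ee_pos'],s['contact_force'])
p=proj(M('s2'),s['ee_pos'])[0].astype(int);print(p)
i=cv2.imread('pics/s2.png')[max(0,p[1]-50):p[1]+90,p[0]-80:p[0]+80];cv2.imwrite('pics/s2b.png',cv2.resize(i,None,fx=4,fy=4,interpolation=cv2.INTER_CUBIC))
E
```

```text
clock: 2.9
ee_pos: [460.3, -373.0, 261.8]
eef_rot: [0.995, 0.095, 0.0, 0.0]
contact_force: [0.2, -0.4, -1.1]
opening: 23.3
grasp_force: 49.2
[ 459.76598451 -372.50430091  260.53338671] [ 0.08248234 -0.43981204 -1.3438677 ]
[223 268]
```

View pics/s2b.png

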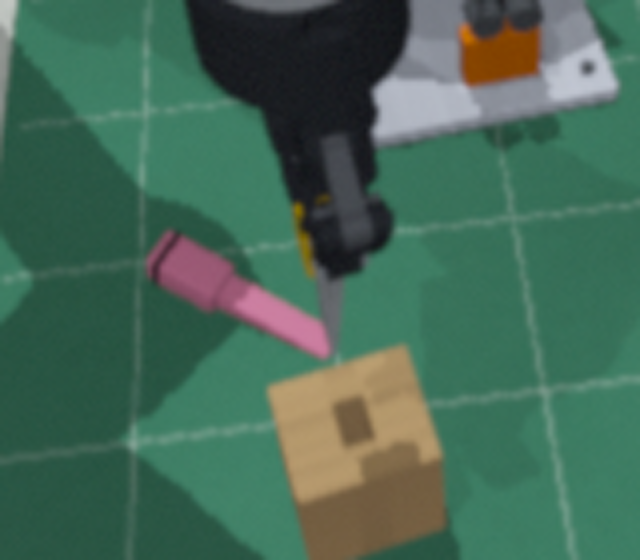

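The picture shows the blade hanging clear, shoulder near (330,268) and tip near (332,358). I'll project both possible orientations of the taper to tell which side it is on.

Run:
```python
from h import *
m=M('s2'); ee=np.array(m['ee']); p=proj(m,ee)[0].astype(int); o=np.array([p[0]-80,p[1]-50])
z0=ee[2]-113.7
dc=[459.2-460.9,-373.7+373.8]  # handle centre vs TCP at grasp
for name,sg in(('same',1),('flipped',-1)):
  X=[(-6*sg,-8,80),(-6*sg,-8,10),((-3.5)*sg,-8,10),(5.6*sg,-8,80)]
  w=yaw((ee[0],ee[1],.19),X)+[0,0,z0]
  print(name,((proj(m,w)-o+.5)*4-.5).round())
  w=yaw((ee[0],ee[1],.19),[(-11,-12,125),(-11,12,80),(11,-12,125)])+[0,0,z0]
print('handle',((proj(m,w)-o+.5)*4-.5).round())
```

```text
same [[319. 270.]
 [332. 357.]
 [337. 355.]
 [347. 262.]]
flipped [[348. 262.]
 [358. 349.]
 [353. 351.]
 [320. 270.]]
handle [[299. 219.]
 [295. 233.]
 [355. 203.]]
```

The "same axes" prediction has the tip at (332–337, 356), which matches the picture, so the shim's x is along tool x. Now I'll carry it over the gap.

```bash
python3 -m creep '[[1,-3,0,0,1],[2.2,-7,0,1,1],[3.5,-11,0,2,1],[4.8,-15,0,3,1],[6.1,-19,0,4,1],[7.4,-23,0,4.8,1],[8.7,-27,0,4.8,1],[10,-31,0,4.8,1],[11.3,-35,0,4.8,1],[12.6,-39,0,4.8,1],[13.3,-41.2,0,4.8,1],[13.59,-42.04,0,4.8,1]]'
python3 -m creep '[[0,0,1.5,0,1],[0,0,3,0,1],[0,0,4,0,1],[0,0,4.3,0,1],[0,0,4.3,0,1],[0,0,4.3,0,1]]'
python3 - <<'E'
from h import *
snap('wrist','w3');snap('side','s3');snap('top','t3'); s=bot.observe();print(s['ee_pos'],s['eef_rot'],s['contact_force'])
m=wcam(M('w3'));J=(512.3,65.5,.107);ee=np.array(m['ee'])
def draw(n,m,o,w,s):
  i=cv2.imread(f'pics/{n}.png')[o[1]:o[1]+w[1],o[0]:o[0]+w[0]];i=cv2.resize(i,None,fx=s,fy=s,interpolation=cv2.INTER_CUBIC)
  return i
P=lambda m,x:proj(m,yaw(J,x)).round(1)
for n,mm in(('w',m),('s',M('s3')),('t',M('t3'))): print(n,'bar ends',P(mm,[(6,22,85),(6,-22,85)]).tolist(),'fence top ends',P(mm,[(-11,22,97),(-11,-22,97)]).tolist(),'tip',proj(mm,yaw((ee[0],ee[1],.107),[(-6,0,ee[2]-103.7)])).round(1).tolist())
E
```

```text
clock: 3.95
ee_pos: [512.6, 69.3, 259.6]
eef_rot: [0.998, 0.056, -0.002, -0.001]
contact_force: [0.7, -1.0, -0.9]
opening: 23.3
grasp_force: 49.3
clock: 4.45
ee_pos: [513.8, 65.0, 219.0]
eef_rot: [0.999, 0.053, -0.001, 0.0]
contact_force: [0.2, 0.1, -0.7]
opening: 23.2
grasp_force: 49.3
[514.70884363  65.17187142 220.06873908] [9.98595464e-01 5.29765598e-02 7.56571889e-04 1.05485319e-04] [ 0.10337722 -0.63680975 -0.43429706]
w bar ends [[231.7, 182.1], [277.4, 182.0]] fence top ends [[231.0, 202.8], [278.0, 202.8]] tip [[255.3, 202.5]]
s bar ends [[238.9, 164.2], [242.0, 174.3]] fence top ends [[232.6, 161.9], [235.6, 172.0]] tip [[236.1, 161.5]]
t bar ends [[219.8, 197.6], [235.4, 195.5]] fence top ends [[220.0, 203.5], [235.8, 201.5]] tip [[227.1, 200.0]]
```

```bash
python3 -c "
import cv2,numpy as np
def c(n,x,y,w,h,s): return cv2.resize(cv2.imread(f'pics/{n}.png')[y:y+h,x:x+w],None,fx=s,fy=s,interpolation=cv2.INTER_CUBIC)
a=c('w3',205,150,100,75,5); b=c('s3',215,140,50,60,5)
e=c('t3',195,175,60,40,5)
o=np.zeros((600,800,3),np.uint8)
for im,x,y in((a,0,0),(b,510,0),(e,510,320)): o[y:y+im.shape[0],x:x+im.shape[1]]=im[:600-y,:800-x]
cv2.imwrite('pics/m3.png',o)"
```

```text
(no output)
```

View pics/m3.png

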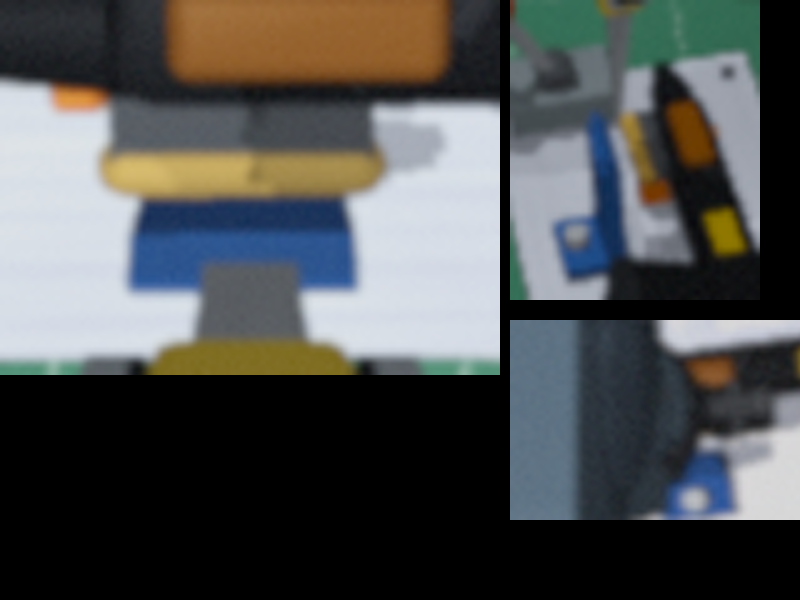

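The wrist crop shows the blade tip at row 202.8, column 255, as predicted. The bar's front edge is at row 189.6, the fence's face/lead-in edge at row 196.4 and the fence top at row 207.6. I'll turn these rows into jig x.

Run:
```python
from h import *
m=wcam(M('w3'));J=(512.3,65.5,.107)
R,t=np.array(m['R']),np.array(m['t']);print('cam',-R.T@t)
row=lambda X:proj(m,yaw(J,X))[:,1]
a=np.linspace(0,2*np.pi,73)
r=row(np.c_[6+6*np.cos(a),0*a,85+6*np.sin(a)]);print('bar rows',r.min(),r.max(),'obs ~180.0..189.6')
for x in(-3.8,-5.5,-7.3): print(x,'edge88',row([(x,0,88)]),'top97',row([(x-6,0,97)]),'foot12',row([(x,0,12)]))
s=bot.observe();print(s['ee_pos'],s['eef_rot'])
```

```text
cam [582.21367017  72.7537032  336.91781817]
bar rows 175.81869063182577 188.2804025576305 obs ~180.0..189.6
-3.8 edge88 [192.69344429] top97 [201.58091121] foot12 [175.11313152]
-5.5 edge88 [194.38404632] top97 [203.30260179] foot12 [176.45668944]
-7.3 edge88 [196.16762906] top97 [205.11881137] foot12 [177.87525371]
[514.70884363  65.17187142 220.06873908] [9.98595464e-01 5.29765598e-02 7.56571889e-04 1.05485319e-04]
```

```bash
python3 -m creep '[[-0.12,-0.05,0.5,0,1],[-0.24,-0.1,1,0,1],[-0.24,-0.1,1.5,0,1],[-0.24,-0.1,2,0,1],[-0.24,-0.1,2.3,0,1],[-0.24,-0.1,2.3,0,1],[-0.24,-0.1,2.3,0,1]]'
python3 -m creep '[[0,0,0.1,0,1],[0,0,0.2,0,1],[0,0,0.3,0,1],[0,0,0.4,0,1],[0,0,0.4,0,1],[0,0,0.4,0,1]]'
python3 -m creep '[[0,0,0.1,0,1],[0,0,0.2,0,1],[0,0,0.3,0,1],[0,0,0.4,0,1],[0,0,0.4,0,1],[0,0,0.4,0,1]]'
```

```text
clock: 5.18
ee_pos: [511.4, 66.2, 195.9]
eef_rot: [0.999, 0.053, -0.0, 0.0]
contact_force: [-0.0, -1.1, -1.0]
opening: 23.5
grasp_force: 49.3
clock: 5.68
ee_pos: [512.0, 66.2, 192.6]
eef_rot: [0.999, 0.053, 0.0, 0.0]
contact_force: [-0.0, -0.2, 2.2]
opening: 23.5
grasp_force: 49.9
clock: 6.18
ee_pos: [512.2, 66.2, 188.2]
eef_rot: [0.999, 0.053, 0.0, 0.0]
contact_force: [3.2, -0.0, -2.0]
opening: 23.9
grasp_force: 49.4
```

```bash
python3 -m creep '[[0.03,0,0,0,1],[0.05,0,0,0,1],[0.05,0,0,0,1],[0.05,0,0,0,1]]'
python3 -m creep '[[0,0,0.1,0,1],[0,0,0.2,0,1],[0,0,0.3,0,1],[0,0,0.3,0,1],[0,0,0.3,0,1]]'
```

```text
clock: 6.52
ee_pos: [512.3, 66.3, 188.2]
eef_rot: [0.999, 0.053, 0.0, 0.0]
contact_force: [3.6, 0.5, -2.0]
opening: 23.3
grasp_force: 49.4
clock: 6.93
ee_pos: [512.3, 66.3, 185.3]
eef_rot: [0.999, 0.053, 0.0, 0.0]
contact_force: [2.6, -0.1, -0.6]
opening: 23.7
grasp_force: 49.4
```

```bash
for i in 1 2 3; do python3 -m creep '[[0.02,0,0,0,1],[0.04,0,0,0,1],[0.04,0,0,0,1],[0.04,0,0,0,1]]' | egrep 'ee_pos|contact'; done
```

```text
ee_pos: [512.4, 66.3, 185.3]
contact_force: [2.6, 1.0, 0.8]
ee_pos: [512.6, 66.4, 185.1]
contact_force: [1.4, -0.6, -0.1]
ee_pos: [512.8, 66.4, 185.0]
contact_force: [0.2, 0.4, -1.0]
```

```bash
for i in 1 2 3; do python3 -m creep '[[0,0,0.15,0,1],[0,0,0.3,0,1],[0,0,0.45,0,1],[0,0,0.5,0,1],[0,0,0.5,0,1],[0,0,0.5,0,1]]' | egrep 'ee_pos|contact'; done
```

```text
ee_pos: [513.2, 66.4, 180.2]
contact_force: [-0.3, -0.4, -0.2]
ee_pos: [513.3, 66.4, 175.2]
contact_force: [-0.6, -0.2, -0.8]
ee_pos: [513.2, 66.4, 170.2]
contact_force: [-0.4, -0.4, -0.5]
```

```bash
for i in 1 2 3; do python3 -m creep '[[0,0,0.1,0,1],[0,0,0.2,0,1],[0,0,0.3,0,1],[0,0,0.3,0,1],[0,0,0.3,0,1]]' | egrep 'ee_pos|contact'; done
```

```text
ee_pos: [513.2, 66.4, 167.2]
contact_force: [0.0, -0.5, -0.4]
ee_pos: [513.2, 66.4, 164.2]
contact_force: [-0.3, -0.2, -0.7]
ee_pos: [513.3, 66.4, 161.2]
contact_force: [0.0, 0.7, -0.7]
```

```bash
for i in 1 2 3; do python3 -m creep '[[0,0,0.1,0,1],[0,0,0.2,0,1],[0,0,0.2,0,1],[0,0,0.2,0,1]]' | egrep 'ee_pos|contact'; done
```

```text
ee_pos: [513.2, 66.4, 159.1]
contact_force: [-0.6, -0.0, -0.2]
ee_pos: [513.0, 66.4, 157.1]
contact_force: [-1.6, -0.8, -0.6]
ee_pos: [512.9, 66.4, 155.0]
contact_force: [-1.5, 0.0, -1.4]
```

```bash
python3 -m creep '[[-0.02,0,0,0,1],[-0.04,0,0,0,1],[-0.04,0,0,0,1],[-0.04,0,0,0,1]]' | egrep 'ee_pos|contact'; for i in 1 2; do python3 -m creep '[[0,0,0.05,0,1],[0,0,0.1,0,1],[0,0,0.1,0,1],[0,0,0.1,0,1]]' | egrep 'ee_pos|contact|clock'; done
```

```text
ee_pos: [512.9, 66.4, 155.2]
contact_force: [-1.1, -0.7, 0.1]
clock: 12.35
ee_pos: [512.9, 66.4, 154.3]
contact_force: [-2.0, -1.0, 0.4]
clock: 12.68
ee_pos: [512.9, 66.4, 153.2]
contact_force: [-1.9, -0.1, 0.8]
```

```bash
python3 -m creep '[[-0.03,0,0,0,1],[-0.05,0,0,0,1],[-0.05,0,0,0,1],[-0.05,0,0,0,1]]' | egrep 'ee_pos|contact'; for i in 1 2 3; do python3 -m creep '[[0,0,0.05,0,1],[0,0,0.1,0,1],[0,0,0.1,0,1],[0,0,0.1,0,1]]' | egrep 'ee_pos|contact|clock'; done
```

```text
ee_pos: [512.7, 66.3, 153.3]
contact_force: [-0.9, -0.3, -0.9]
clock: 13.35
ee_pos: [512.7, 66.3, 152.5]
contact_force: [-0.8, -0.1, 1.4]
clock: 13.68
ee_pos: [512.7, 66.3, 151.4]
contact_force: [-1.2, 0.2, 2.6]
clock: 14.02
ee_pos: [512.6, 66.3, 150.4]
contact_force: [-0.8, 0.0, 3.8]
```

```bash
for i in 1 2; do python3 -m creep '[[0,0,0.05,0,1],[0,0,0.1,0,1],[0,0,0.1,0,1],[0,0,0.1,0,1]]' | egrep 'ee_pos|contact|clock'; done; python3 -m creep '[[0,0,0,0,1],[0,0,0,0,1]]' | egrep 'ee_pos|contact|clock'
```

```text
clock: 14.35
ee_pos: [512.6, 66.3, 149.4]
contact_force: [0.1, 1.2, 3.4]
clock: 14.68
ee_pos: [512.6, 66.3, 148.4]
contact_force: [-1.2, -0.7, 4.7]
clock: 14.85
ee_pos: [512.6, 66.3, 148.4]
contact_force: [-1.0, -1.0, 4.3]
```

```bash
python3 -m creep '[[0,0,0.04,0,1],[0,0,0.07,0,1],[0,0,0.07,0,1],[0,0,0.07,0,1]]' | egrep 'ee_pos|contact|clock'; python3 -m creep '[[0,0,0.07,0,1],[0,0,0,0,0.8],[0,0,0,0,0.6],[0,0,0,0,0.4],[0,0,0,0,0.3],[0,0,0,0,0.2],[0,0,0,0,0.2],[0,0,0,0,0.2],[0,0,0,0,0.2]]' 20
```

```text
clock: 15.18
ee_pos: [512.6, 66.3, 147.8]
contact_force: [-0.7, 1.1, 5.6]
clock: 15.93
ee_pos: [512.4, 66.3, 147.5]
eef_rot: [0.999, 0.053, -0.0, 0.0]
contact_force: [-0.5, 0.1, -0.5]
opening: 68.3
grasp_force: 0.0
```

```bash
python3 -m creep '[[0,0,-1,0,0.2],[0,0,-3,0,0.2],[0,0,-6,0,0.2],[0,0,-9,0,0.2],[-3,0,-12,0,0.2],[-6,0,-13,0,0.2],[-8,0,-13,0,0.2],[-8,0,-13,0,0.2],[-8,0,-13,0,0.2],[-8,0,-13,0,0.2]]'
python3 - <<'E'
from h import *
snap('wrist','w5');snap('side','s5');s=bot.observe();print(s['ee_pos'],s['contact_force'])
m=wcam(M('w5'));J=(511.2,66.3,.107)
R,t=np.array(m['R']),np.array(m['t']);print('cam',-R.T@t)
print('w pred ball',proj(m,yaw(J,[(-54,135,95)])),'handle',proj(m,yaw(J,[(-.5,0,158)])));print('s',proj(M('s5'),yaw(J,[(-54,135,95),(0,0,150)])))
a=cv2.imread('pics/w5.png');b=cv2.imread('pics/s5.png')[100:225,170:300]
o=np.zeros((384,800,3),np.uint8);o[:,:512]=a;o[:277,512:]=cv2.resize(b,(288,277),interpolation=cv2.INTER_CUBIC);cv2.imwrite('pics/m5.png',o)
E
```

```text
clock: 16.77
ee_pos: [433.5, 57.8, 278.0]
eef_rot: [0.999, 0.053, 0.001, 0.0]
contact_force: [0.6, 0.2, 0.2]
opening: 68.3
grasp_force: 0.0
[433.62980056  57.8246132  277.4819486 ] [-0.51876883 -0.22451395  0.53728889]
cam [501.55750409  65.67066532 396.13757415]
w pred ball [[134.28204323 154.43510091]] handle [[255.21379086 102.1120257 ]]
s [[211.06952601 140.93702795]
 [236.57257116 150.69323719]]
```

View pics/m5.png

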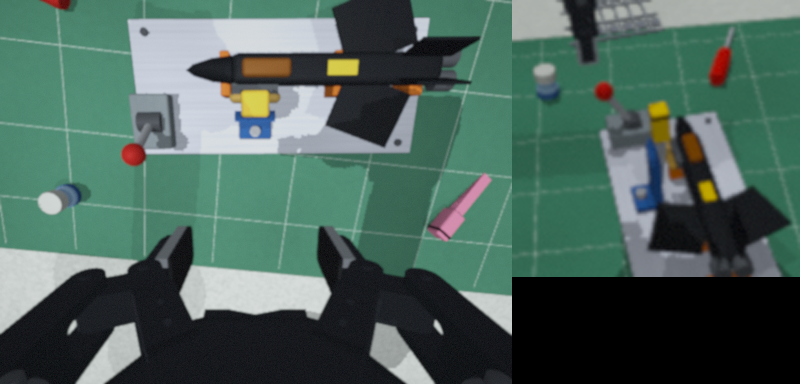

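The pictures show the shim standing by itself in the gap, handle at (255,103) where predicted, and the red ball at (133,154), also as predicted. Next I'll close the fingers, go down on the fence side of the ball and push it over.

```bash
python3 -m creep '[[-0.7,-4,0,0,1],[-1.4,-8,0,0,1],[-2.2,-12,0,0,1],[-2.2,-13.5,0,0,1],[-2.2,-13.5,3,0,1],[-2.2,-13.5,6,0,1],[-2.2,-13.5,9,0,1],[-2.2,-13.5,12,0,1],[-2.2,-13.5,15,0,1],[-2.2,-13.5,16.7,0,1],[-2.2,-13.5,16.7,0,1],[-2.2,-13.5,16.7,0,1]]'
python3 -m creep '[[0.6,0,0,0,1],[1.2,0,0,0,1],[1.8,0,0,0,1],[2.4,0,0,0,1],[3,0,0,0,1],[3.6,0,0,0,1],[4.2,0,0,0,1],[4.2,0,0,0,1]]'
```

```text
clock: 17.87
ee_pos: [403.5, 134.2, 109.8]
eef_rot: [0.997, 0.076, -0.004, -0.015]
contact_force: [-0.1, 0.6, 0.4]
opening: 0.1
grasp_force: 0.0
clock: 18.53
ee_pos: [448.3, 141.7, 112.7]
eef_rot: [0.997, 0.076, -0.001, -0.016]
contact_force: [0.8, -0.3, -0.6]
opening: -0.3
grasp_force: 0.0
```

```bash
python3 -c "
from bench import bot
s=bot.observe();print(s['joints'].round(3),s['ee_pos'],s['eef_rot'].round(4))"
```

```text
[ 0.152  0.266 -0.47   0.833  0.032  3.141] [448.29466271 141.70614408 112.6942784 ] [ 9.97e-01  7.62e-02 -6.00e-04 -1.59e-02]
```

```bash
python3 -m creep '[[-1,0,-2,-5,1],[-2,0,-5,-12,1],[-3,0,-8,-19,1],[-4,0,-10,-26,1],[-4,0,-10,-33,1],[-4,0,-10,-40,1],[-4,0,-10,-47,1],[-4,0,-10,-54,1],[-4,0,-10,-61,1],[-4,0,-10,-68,1],[-4,0,-10,-75,1],[-4,0,-10,-82,1]]'
python3 -m creep '[[0,0,0,-4,1],[0,0,0,-8,1],[0,0,0,-8,1],[0,0,0,-8,1]]'
python3 -c "
from h import *
s=bot.observe();Rm=Ro.from_quat(s['eef_rot']).as_matrix();print(s['joints'].round(3),Rm.round(3),s['ee_pos'],np.arctan2(Rm[1,0],Rm[0,0]))
J=(511.2,66.3,.107);t=yaw(J,[(-98,135,112)])[0];print(t,Rm.T@(t-s['ee_pos'])/10)"
```

```text
clock: 19.53
ee_pos: [407.1, 132.2, 212.2]
eef_rot: [0.7, 0.714, 0.009, -0.013]
contact_force: [0.4, 0.5, 0.4]
opening: -0.1
grasp_force: 0.0
clock: 19.87
ee_pos: [407.2, 132.2, 212.2]
eef_rot: [0.652, 0.758, 0.01, -0.012]
contact_force: [-0.3, -0.8, 1.1]
opening: -0.1
grasp_force: 0.0
[ 0.144  0.102 -0.395  1.075  0.032  1.564] [[-0.15   0.989 -0.006]
 [ 0.988  0.15   0.031]
 [ 0.032 -0.001 -0.999]] [407.22681438 132.22222653 212.21682434] 1.7216082781094364
[399.34301366 190.06192713 112.        ] [ 5.51518062  0.10046126 10.20209105]
```

```bash
python3 -m creep '[[2,0.1,0,0,1],[4,0.1,0,0,1],[5.5,0.1,0,0,1],[5.5,0.1,2,0,1],[5.5,0.1,4,0,1],[5.5,0.1,6.5,0,1],[5.5,0.1,9,0,1],[5.5,0.1,10.2,0,1],[5.5,0.1,10.2,0,1],[5.5,0.1,10.2,0,1]]'
python3 -m creep '[[-0.05,1,0,0,1],[-0.1,2,0,0,1],[-0.1,3,0,0,1],[-0.15,4,0,0,1],[-0.2,5,0,0,1],[-0.2,5,0,0,1]]'
```

```text
clock: 20.7
ee_pos: [398.8, 189.7, 111.7]
eef_rot: [0.651, 0.759, 0.009, -0.013]
contact_force: [0.0, -0.2, 0.3]
opening: -0.0
grasp_force: 0.0
clock: 21.2
ee_pos: [453.0, 196.0, 112.7]
eef_rot: [0.651, 0.759, 0.012, -0.011]
contact_force: [0.3, 0.2, -1.0]
opening: -0.2
grasp_force: 0.0
```

```bash
python3 -m creep '[[0,0.8,0,0,1],[-0.05,1.5,0,0,1],[-0.1,2.2,0,0,1],[-0.1,2.7,0,0,1],[-0.1,2.7,0,0,1],[-0.1,2.7,0,0,1]]'
for i in 1 2; do python3 -m creep '[[0,0.1,0,0,1],[0,0.2,0,0,1],[0,0.2,0,0,1],[0,0.2,0,0,1]]' | egrep 'ee_pos|contact'; done
python3 - <<'E'
from h import *
snap('wrist','w6');snap('side','s6')
m=wcam(M('w6'));J=(511.2,66.3,.107)
a=cv2.imread('pics/w6.png');b=cv2.imread('pics/s6.png')[100:225,170:300]
o=np.zeros((384,800,3),np.uint8);o[:,:512]=a;o[:277,512:]=cv2.resize(b,(288,277),interpolation=cv2.INTER_CUBIC);cv2.imwrite('pics/m6.png',o)
for n,mm in(('w',m),('s',M('s6'))): print(n,proj(mm,yaw(J,[(-54,135,95),(-20,135,104),(13.6,135,95.4)])).round(1).tolist())
E
```

```text
clock: 21.7
ee_pos: [476.6, 198.7, 111.9]
eef_rot: [0.651, 0.759, 0.01, -0.012]
contact_force: [0.8, -0.7, -0.2]
opening: 0.1
grasp_force: 0.0
ee_pos: [477.9, 198.9, 111.9]
contact_force: [-0.2, 0.0, -0.0]
ee_pos: [479.9, 199.2, 111.8]
contact_force: [0.4, -0.7, -0.8]
w [[185.7, 241.1], [247.2, 251.5], [308.8, 246.8]]
s [[211.1, 140.9], [222.1, 136.7], [233.4, 137.4]]
```

View pics/m6.png

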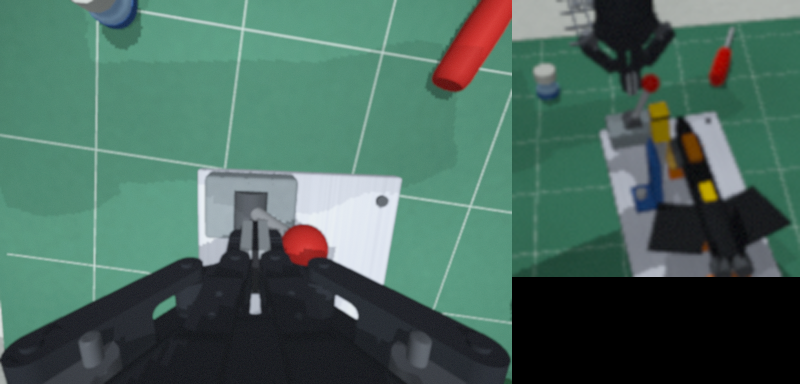

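The ball is now at wrist (304,246), just short of the predicted end at (309,247), and the shim is still standing. I'll push on gently until I feel the stop.

```bash
for i in 1 2 3; do python3 -m creep '[[0,0.1,0,0,1],[0,0.2,0,0,1],[0,0.2,0,0,1],[0,0.2,0,0,1]]' | egrep 'ee_pos|contact|clock'; done
```

```text
clock: 22.8
ee_pos: [482.3, 199.6, 111.9]
contact_force: [-0.4, -0.1, 0.2]
clock: 23.13
ee_pos: [483.8, 199.8, 111.8]
contact_force: [-1.9, -0.1, 1.0]
clock: 23.47
ee_pos: [484.2, 199.9, 111.5]
contact_force: [-5.5, -1.9, 2.4]
```

Stop felt at about 5.5 N. I'll back off, lift and check.

```bash
python3 -m creep '[[0,-1,0,0,1],[0.1,-3,0,0,1],[0.1,-5,0,0,1],[0.1,-7,-2,0,1],[0.1,-9,-5,0,1],[0.1,-10,-8,0,1],[0.1,-10,-12,0,1],[0.1,-10,-14,0,1],[0.1,-10,-14,0,1],[0.1,-10,-14,0,1],[0.1,-10,-14,0,1]]'
python3 - <<'E'
from h import *
snap('wrist','w7');snap('side','s7')
m=wcam(M('w7'));J=(511.2,66.3,.107)
a=cv2.imread('pics/w7.png');b=cv2.imread('pics/s7.png')[100:225,170:300]
o=np.zeros((384,800,3),np.uint8);o[:,:512]=a;o[:277,512:]=cv2.resize(b,(288,277),interpolation=cv2.INTER_CUBIC);cv2.imwrite('pics/m7.png',o)
for n,mm in(('w',m),('s',M('s7'))): print(n,proj(mm,yaw(J,[(13.6,135,95.4),(-.5,0,158)])).round(1).tolist())
E
```

```text
clock: 24.38
ee_pos: [388.1, 181.6, 251.5]
eef_rot: [0.651, 0.759, 0.01, -0.012]
contact_force: [-0.4, 0.2, 0.4]
opening: 0.2
grasp_force: 0.0
w [[372.2, 184.2], [364.0, 338.2]]
s [[233.4, 137.4], [236.2, 148.3]]
```

View pics/m7.png

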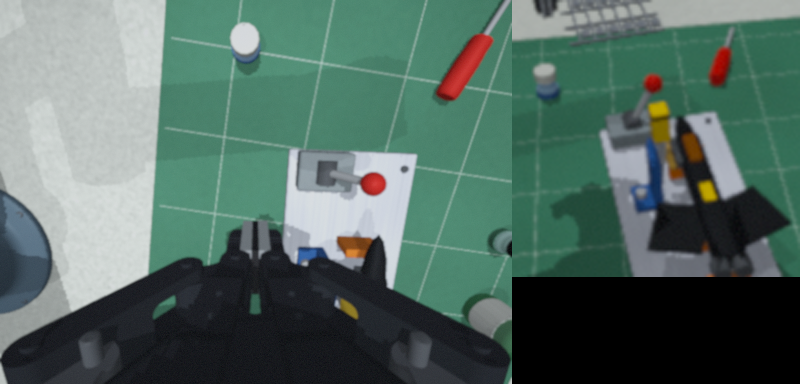

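The red ball is at wrist (373,184) against a predicted (372,184), so the lever is fully over. The shim is still standing in the gap, at side-panel (658,120), and the robot is clear of everything, so I'll hand in.

```bash
python3 -c "
from bench import bot
print(bot.finish_job())"
```

```text
the job is handed in; nothing more can be done
None
```

I handed the job in at about 24.5 s: the yellow shim stands by itself in the gap at about 6 N of push, and the red lever is against its stop on the jet's side; the hand-in returned no verdict.

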